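# Set out the figurine procession in reverse order

### The arm

A 6-joint arm with a two-finger parallel gripper is mounted at the origin on the work surface. World frame = base frame: x ahead of the robot, y to its left, z up, the work surface at z = 0. Lengths are in mm, angles in rad, forces in N, time in s.
With the tool pointing down it reaches from about 350 to 975 mm from the base axis. Payload 7.1 kg.
Tool frame: the origin (TCP) lies on the front face of the gripper's body, between the roots of the fingers; the fingertips stand 80 mm ahead of it and the grasp point (between the pads) lies 61 mm ahead of it (env.tips_ahead is the distance from the TCP to the fingertips, in mm); z points along the fingers, y is the direction in which the jaws open and shut (so a half turn about z gives the same grasp; the last joint's range is limited). The gripper opens to 88 mm and grips with 3 to 60 N. Pads are 20 mm wide; open, the fingers measure 115 mm over their backs; the gripper's body (75 mm by 178 mm) begins 61 mm behind the grasp point.
Start: joints at [-1.307, 0.423, 1.63, -0, 1.089, -0.019], TCP at [174.422, -600.152, 302.675] pointing down, gripper open.
Joint ranges: [-3, 3], [-0.9, 2.11], [0.09, 2.58], [-1.31, 4.45], [0.11, 2.69], [-2.54, 2.54]. Speed limits (rad/s): [2.39, 2.39, 3.01, 3.14, 3.14, 3.14].

### API

Orientations are given as a unit quaternion [x, y, z, w].
In Python, from station import env, set_gripper, viewer, workorder gives the robot as it stands. Calls block until the motion is done:
- env.reach(position, orientation): joint-space move of the TCP to a pose.
- env.move_l(position, rot=None, rate=150, f_stop=None): straight line of the TCP; rot=None keeps the orientation; rate is the mean speed in mm/s. With f_stop (N) it stops when the force on the tool has changed by that much, and returns True; else False.
- env.move_joints(angles): joint-space move.
- set_gripper(opening): finger opening in mm; the grip force is fixed at half the most; returns when the fingers have stopped.
- env.hold(seconds).
- env.ik(position, orientation): joint angles nearest the present ones, or None.
- env.read_state(): the state.
- viewer.camera(name): name is "scene" or "side" or "wrist"; returns the picture (400x640x3 uint8, blue, green, red); there is no depth.
- viewer.camera_params(name): a dict with "fx", "fy", "cx", "cy" (pixels), "pose" (4x4, takes a point from camera to world coordinates); the wrist camera has in their place "tool_from_camera" (4x4, takes a point from camera to tool coordinates, whose origin is the TCP and whose axes are the flange's). Camera axes: x right, y up, looking along -z (the intrinsics and any distortion apply to the point x, -y, -z); pixel columns grow to the right and rows downward; lengths in mm; the calibration is good to about 2 mm. The wrist camera is an equidistant fisheye: a pixel r from the principal point sees the ray r / f radians off the axis. A picture is of the moment at which its call begins: read the wrist's pose just before it. camera_params takes no time and is no camera call.
A pose or a line that the arm cannot do raises env.IKError and nothing moves.
- workorder.sign_off(): hands the job in, once; it reports no verdict.
The state is a dict: "time_s": time; "qpos": joint angles; "dq": joint speeds; "tau": joint torques, N m; "tool_pos": TCP position; "orientation": TCP orientation; "force": force on the tool from outside, world axes, zero at the start; "wrist_torque": the same for the moment, N m; "width": finger opening in mm.
Only numpy, scipy, OpenCV 4.12 (cv2) and the standard library are available. Lean on these libraries where they do the work, as an engineer would, in place of code of your own. Each camera call takes 0.05 s, during which the arm holds its last target. There are 200 camera calls.

### The job

Move the four clay figurines from the wooden stock tray to the white display step, one standing upright on each dark spot, well centred on it, in the reverse of the order they have on the tray: the one at the left end of the tray goes to the right end of the step, and so on along the row. They are fragile: set each one down gently, and do not drop any or knock any over.

Things in the scene. Friction and masses are not known exactly. Their poses are not given: they have to be found in the camera images.
- king: Loose clay figurine: king with a gold crown, red robe, about 90 g. Origin: centre of its underside, z up. Base 40 mm across, 6 mm thick; upright round trunk 28 mm across from 28 to 55 mm above the underside (grip there); 84 mm tall at most. Starts on the tray floor, 52 mm to the -x side of the red tag, turned any way about z.
- woman: Loose clay figurine: woman with a white veil, blue robe, about 90 g. Origin: centre of its underside, z up. Base 40 mm across, 6 mm thick; upright round trunk 28 mm across from 28 to 55 mm above the underside (grip there); 84 mm tall at most. Starts on the tray floor, 52 mm to the -x side of the blue tag, turned any way about z.
- shepherd: Loose clay figurine: shepherd with a brown wide-brimmed hat, green robe, about 90 g. Origin: centre of its underside, z up. Base 40 mm across, 6 mm thick; upright round trunk 28 mm across from 28 to 55 mm above the underside (grip there); 84 mm tall at most. Starts on the tray floor, 52 mm to the -x side of the green tag, turned any way about z.
- piper: Loose clay figurine: piper with a black pointed cap, yellow robe, about 90 g. Origin: centre of its underside, z up. Base 40 mm across, 6 mm thick; upright round trunk 28 mm across from 28 to 55 mm above the underside (grip there); 84 mm tall at most. Starts on the tray floor, 52 mm to the -x side of the yellow tag, turned any way about z.
- tag_king: Fixed red stock tag, 22 x 40 x 4 mm, lying on the tray floor beside the place where the red figurine stands at the start; it stays there and so keeps the record of the tray's order. Origin: centre of its underside; axes parallel to the tray's.
- tag_woman: Fixed blue stock tag, 22 x 40 x 4 mm, lying on the tray floor beside the place where the blue figurine stands at the start; it stays there and so keeps the record of the tray's order. Origin: centre of its underside; axes parallel to the tray's.
- tag_shepherd: Fixed green stock tag, 22 x 40 x 4 mm, lying on the tray floor beside the place where the green figurine stands at the start; it stays there and so keeps the record of the tray's order. Origin: centre of its underside; axes parallel to the tray's.
- tag_piper: Fixed yellow stock tag, 22 x 40 x 4 mm, lying on the tray floor beside the place where the yellow figurine stands at the start; it stays there and so keeps the record of the tray's order. Origin: centre of its underside; axes parallel to the tray's.
- tray: Fixed wooden stock tray, pale floor, dark rim, 300 mm long along its y. Origin: on the table, centred under the row of four standing places, which lie at y = +108, +36, -36 and -108 mm and x = 0 in its frame (within 4 mm). Floor 8 mm, rim 18 mm above the table, inner faces at x = -47 and +71 mm. Its y axis points roughly to the robot's left (within 0.25 rad).
- display: Fixed white display step, 110 (x) x 300 (y) x 30 mm high, flat top with four dark painted round spots 48 mm across. Origin: centre of its underside on the table; the spots lie on the top (z = 30 mm) at x = 0 and y = +108, +36, -36, -108 mm in its frame. Its y axis points roughly to the robot's left (within 0.25 rad). It stands left or right of the tray.

How it is judged:
By the outcome, as a careful person would: the job done as asked, in the order asked, and still so for the second after the job is handed in, with the robot touching nothing.
It also fails if it takes over 109 s, if anything falls off the work surface, if the arm or the gripper's body presses on something with over 40 N, if the wrist force passes 120 N, or if a joint passes its speed limit or range.

## Working session

There is one attempt and no reset: what is moved stays moved. The work goes in short steps, each a Python script; the robot and the scene stay as the last script left them, time stands still between calls to the robot, and variables do not carry over. Pictures are saved under pics/ and viewed, about 12 in all and at most 16, crops included, and the job is handed in when it is done.

```bash
ls; mkdir -p pics; python3 - <<'E'
from station import env, viewer
import cv2, numpy as np
np.set_printoptions(precision=4,suppress=True)
for n in ["scene","side"]:
    cv2.imwrite(f"pics/{n}0.png",viewer.camera(n)); print(n,viewer.camera_params(n))
print(viewer.camera_params("wrist"))
print(env.read_state())
E
```

```text
pics
scene {'fx': 410.2002303615618, 'fy': 410.2002303615618, 'cx': 318.7765763542399, 'cy': 195.83678089776998, 'pose': array([[   0.1083,   -0.7055,    0.7004, 1178.4854],
       [   0.994 ,    0.0861,   -0.067 ,  -60.9038],
       [  -0.013 ,    0.7035,    0.7106,  688.3832],
       [   0.    ,    0.    ,    0.    ,    1.    ]])}
side {'fx': 422.9856244127331, 'fy': 422.9856244127331, 'cx': 321.05393555155973, 'cy': 198.03048012851772, 'pose': array([[ -0.8716,   0.3611,  -0.3315, 206.798 ],
       [ -0.4901,  -0.6291,   0.6034, 609.1953],
       [  0.0093,   0.6884,   0.7253, 762.0638],
       [  0.    ,   0.    ,   0.    ,   1.    ]])}
{'fx': 309.70691628693146, 'fy': 309.70691628693146, 'cx': 324.3484440812575, 'cy': 203.8371853002233, 'tool_from_camera': array([[ -0.0015,   0.9638,   0.2666,  73.4457],
       [  1.    ,   0.0013,   0.001 ,   1.3238],
       [  0.0006,   0.2666,  -0.9638, -81.2501],
       [  0.    ,   0.    ,   0.    ,   1.    ]])}
{'time_s': 0.1, 'qpos': array([-1.307 ,  0.4238,  1.6306, -0.    ,  1.0886, -0.019 ]), 'dq': array([-0.0004, -0.0034, -0.0014, -0.0008, -0.0007,  0.0013]), 'tau': array([ -0.0002, -54.5613, -27.4325,   0.0646,   0.0188,  -0.    ]), 'tool_pos': array([ 174.3427, -599.8008,  301.9741]), 'orientation': array([ 0.99  ,  0.141 , -0.0001, -0.0007]), 'force': array([0.1193, 0.3766, 0.5446]), 'wrist_torque': array([ 0.0321,  0.0391, -0.0718]), 'width': 87.82046248299582}
```

View pics/scene0.png

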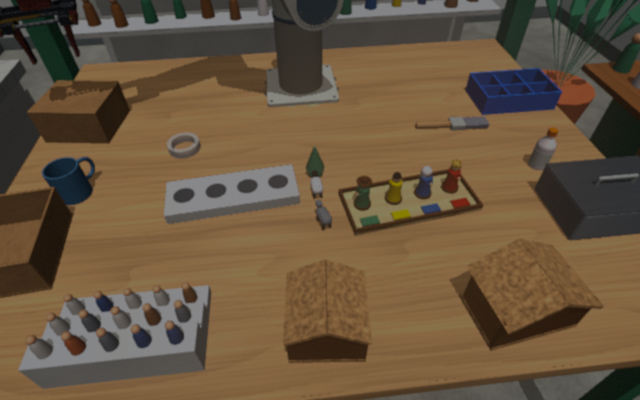

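View pics/side0.png

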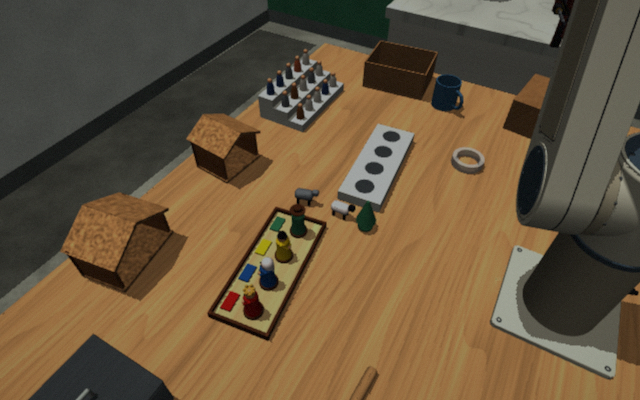

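Along +y (the robot's left), the tray order is green, yellow, blue, red, so red is at the left end. The display is to the right of the tray. In the scene view the spots are near (184,195), (217,190), (249,186), (277,182), and the tags near (370,221), (401,215), (431,209), (460,204). A sheep, a ram and a small tree stand between tray and step. Next I'll measure all of these by flood fill from those points in both views.

```bash
cat > h.py <<'E'
import cv2, numpy as np
from station import env, set_gripper, viewer, workorder
from scipy.spatial.transform import Rotation as R
np.set_printoptions(precision=2,suppress=True)
def blob(img,seed,tol=18):
    """centroid and area of the flood-filled patch around seed"""
    m=np.zeros((img.shape[0]+2,img.shape[1]+2),np.uint8)
    cv2.floodFill(img.copy(),m,tuple(seed),0,(tol,)*3,(tol,)*3,4|cv2.FLOODFILL_MASK_ONLY|cv2.FLOODFILL_FIXED_RANGE|(255<<8))
    M=cv2.moments(m[1:-1,1:-1],True); return np.array([M['m10']/M['m00'],M['m01']/M['m00']]),M['m00']
def to_plane(p,u,T,z,fish=False):
    x,y=(u[0]-p['cx'])/p['fx'],(u[1]-p['cy'])/p['fy']
    if fish:
        r=np.hypot(x,y); s=np.sin(r)/max(r,1e-9); d=np.array([x*s,-y*s,-np.cos(r)])
    else: d=np.array([x,-y,-1.])
    d=T[:3,:3]@d; o=T[:3,3]; return o+d*(z-o[2])/d[2]
def tool_T(st=None):
    st=st or env.read_state(); T=np.eye(4); T[:3,:3]=R.from_quat(st['orientation']).as_matrix(); T[:3,3]=st['tool_pos']; return T
Y=np.array([108,36,-36,-108.])
def fit(pts,xoff=0):
    """planar pose (x,y,yaw) from four points at local (xoff,Y)"""
    P=np.array(pts)[:,:2]; L=np.c_[np.full(4,xoff),Y]
    c,l=P.mean(0),L.mean(0); a=L-l; b=P-c
    yaw=np.arctan2((a[:,0]*b[:,1]-a[:,1]*b[:,0]).sum(),(a*b).sum())
    M=np.array([[np.cos(yaw),-np.sin(yaw)],[np.sin(yaw),np.cos(yaw)]])
    t=c-M@l; return t,yaw,M,np.linalg.norm(P-(L@M.T+t),axis=1)
E
python3 - <<'E'
from h import *
seeds={"scene":([(277,182),(249,186),(217,190),(184,195)],[(460,204),(431,209),(401,215),(370,221)]),
"side":([(366,186),(375,168),(384,152),(392,136)],[(230,301),(247,273),(264,247),(278,225)])}
for n,(sp,tg) in seeds.items():
    img=cv2.imread(f"pics/{n}0.png"); p=viewer.camera_params(n)
    for name,ss,z,xo in (("display",sp,30,0),("tray",tg,12,52)):
        bl=[blob(img,s) for s in ss]
        P=[to_plane(p,b[0],p['pose'],z) for b in bl]
        t,yaw,M,e=fit(P,xo)
        print(n,name,[b[1] for b in bl],np.array(P)[:,:2].tolist(),"t",t,"yaw",yaw,"res",e)
E
```

```text
scene display [180.0, 186.0, 196.0, 198.0] [[469.96873173046095, -89.20556892466874], [476.36351636122254, -160.7027277237877], [482.9136303838711, -232.5806762789892], [489.4692346683994, -304.6338306657088]] t [ 479.68 -196.78] yaw 0.09033409510280095 res [0.04 0.23 0.05 0.3 ]
scene tray [99.0, 104.0, 105.0, 119.0] [[571.15142040709, 318.26286992409484], [580.7311869327851, 247.2117450422943], [590.2735834089265, 176.29481653008162], [600.6061641510117, 104.65624065442692]] t [534.18 204.52] yaw 0.1367022020995398 res [0.38 0.08 0.48 0.2 ]
side display [180.0, 149.0, 130.0, 115.0] [[469.4295436067907, -88.93989302144473], [475.7760870875557, -160.108022721333], [482.27819526809714, -231.76449090925007], [489.2480289591, -303.60653340912245]] t [ 479.18 -196.1 ] yaw 0.09190410373944857 res [0.41 0.18 0.28 0.16]
side tray [162.0, 143.0, 118.0, 105.0] [[569.8995361455459, 319.9932650085054], [579.0063982855472, 248.82111630564475], [589.3385630540683, 176.56869927918063], [598.1803188235416, 106.26019422455789]] t [532.56 206.03] yaw 0.13261712403204115 res [0.08 0.41 0.81 0.45]
```

Both cameras agree on the display and tray poses to about 1–2 mm. Next I'll move above the tray and check the figurines with the wrist camera.

```bash
cat >> h.py <<'E'
tray=(np.array([533.4,205.3]),0.1347); disp=(np.array([479.4,-196.4]),0.0911)
def loc(f,x,y):
    t,a=f; return t+np.array([x*np.cos(a)-y*np.sin(a),x*np.sin(a)+y*np.cos(a)])
def down(yaw):  # jaws (tool y) along the frame's x
    a=(yaw+np.pi/2)/2; return [np.cos(a),np.sin(a),0,0]
def wrist(name):
    st=env.read_state(); img=viewer.camera("wrist"); cv2.imwrite(f"pics/{name}.png",img)
    return img,viewer.camera_params("wrist"),tool_T(st)@viewer.camera_params("wrist")["tool_from_camera"]
def to_pix(p,T,X):
    c=np.linalg.inv(T)@np.r_[X,1]; v=np.array([c[0],-c[1],-c[2]]); th=np.arctan2(np.hypot(*v[:2]),v[2]); n=np.hypot(*v[:2])
    return np.array([p['cx'],p['cy']])+p['fx']*th*v[:2]/n
E
python3 - <<'E'
from h import *
env.reach([*loc(tray,0,-40),330],down(tray[1]))
img,p,T=wrist("w1"); st=env.read_state(); print(st['time_s'],st['qpos'],st['tool_pos'])
for y in Y:
    for k in np.linspace(0,2*np.pi,60):  # predicted base rims and tag centres
        u=to_pix(p,T,[*loc(tray,20*np.cos(k),y+20*np.sin(k)),14]); cv2.circle(img,tuple(int(round(v)) for v in u),0,(255,0,255),-1)
    for X,c in (([*loc(tray,52,y),12],(255,0,255)),([*loc(tray,0,y),92],(255,255,0))):
        cv2.circle(img,tuple(int(round(v)) for v in to_pix(p,T,X)),2,c,-1)
cv2.imwrite("pics/w1o.png",cv2.resize(img,(800,500)))
E
```

```text
3.125 [ 0.28  0.3   1.74 -0.    1.1   0.14] [539.01 165.05 329.97]
```

View pics/w1o.png

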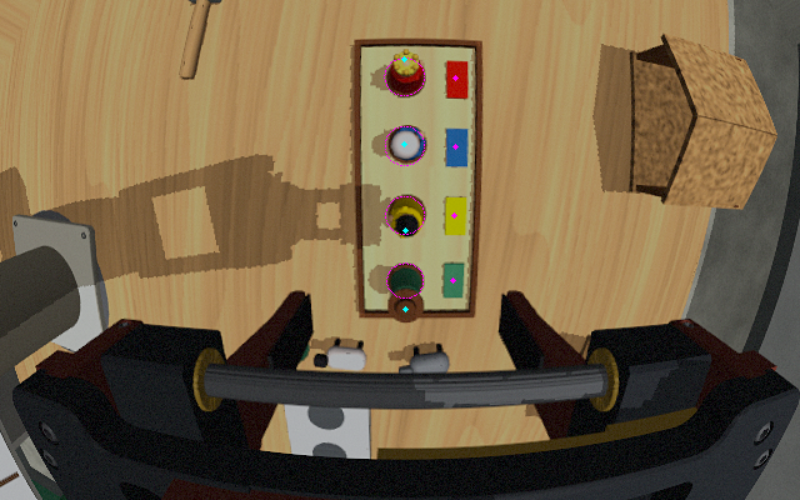

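The wrist view matches. Predicted base rings sit on all four figurine bases at (405,80), (406,146), (405,216), (405,280), and tag centres agree to about 1 px. I'll pick red and check the step from above before lowering it.

```bash
cat >> h.py <<'E'
ZP=8+43+61          # TCP height for the pick; +22 on the step
def pick(y):
    xy=loc(tray,0,y); q=down(tray[1])
    env.reach([*xy,210],q); env.move_l([*xy,ZP],rate=90)
    set_gripper(20); st=env.read_state(); print("width",st['width'],"F",st['force'])
    env.move_l([*xy,ZP+15],rate=40); env.move_l([*xy,270],rate=200)
def over(y): env.reach([*loc(disp,0,y),270],down(disp[1]))
def place(y):
    xy=loc(disp,0,y); z=ZP+22
    env.move_l([*xy,z+8],rate=120); env.hold(0.2)
    hit=env.move_l([*xy,z-2],rate=12,f_stop=2.5); st=env.read_state()
    print("hit",hit,"dz",st['tool_pos'][2]-z,"dxy",st['tool_pos'][:2]-xy,"F",st['force'],"w",st['width'])
    set_gripper(60); env.move_l([*xy,210],rate=100); print("t",env.read_state()['time_s'])
E
python3 - <<'E'
from h import *
pick(108); over(-108)
img,p,T=wrist("w2"); st=env.read_state(); print(st['time_s'],st['width'],st['tool_pos'])
for y in Y:
    for k in np.linspace(0,2*np.pi,80):
        u=to_pix(p,T,[*loc(disp,24*np.cos(k),y+24*np.sin(k)),30]); cv2.circle(img,tuple(int(round(v)) for v in u),0,(255,0,255),-1)
cv2.imwrite("pics/w2o.png",cv2.resize(img,(800,500)))
E
```

```text
width 27.34866071246384 F [-0.05  0.31 -0.94]
9.75 27.617607445605266 [ 489.69 -303.22  269.99]
```

View pics/w2o.png

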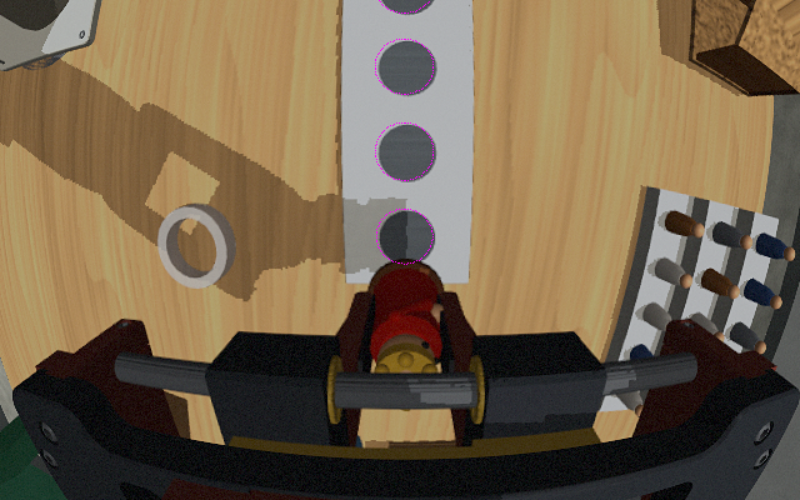

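The king is gripped (width 27.5). The predicted spot rings lie on the spots, about 1 mm to the left, the same offset as on the tray, so it's a camera bias. I'll place it and check.

```bash
python3 - <<'E'
from h import *
place(-108)
env.move_l([*loc(disp,0,-175),210],rate=200)
img,p,T=wrist("w3")
y=-108
for r,z in ((24,30),(20,36)):
    for k in np.linspace(0,2*np.pi,100):
        u=to_pix(p,T,[*loc(disp,r*np.cos(k),y+r*np.sin(k)),z]); cv2.circle(img,tuple(int(round(v)) for v in u),0,(255,0,255) if r==24 else (255,255,0),-1)
u=to_pix(p,T,[*loc(disp,0,y),30]).astype(int); print(u)
c=img[max(0,u[1]-80):u[1]+80,u[0]-100:u[0]+100]; cv2.imwrite("pics/w3o.png",cv2.resize(c,None,fx=4,fy=3.75,interpolation=cv2.INTER_NEAREST))
E
```

```text
hit True dz -0.05729380980110932 dxy [-0.08  0.02] F [-0.37 -0.52  5.66] w 27.695798837965867
t 13.4167
[324 127]
```

View pics/w3o.png

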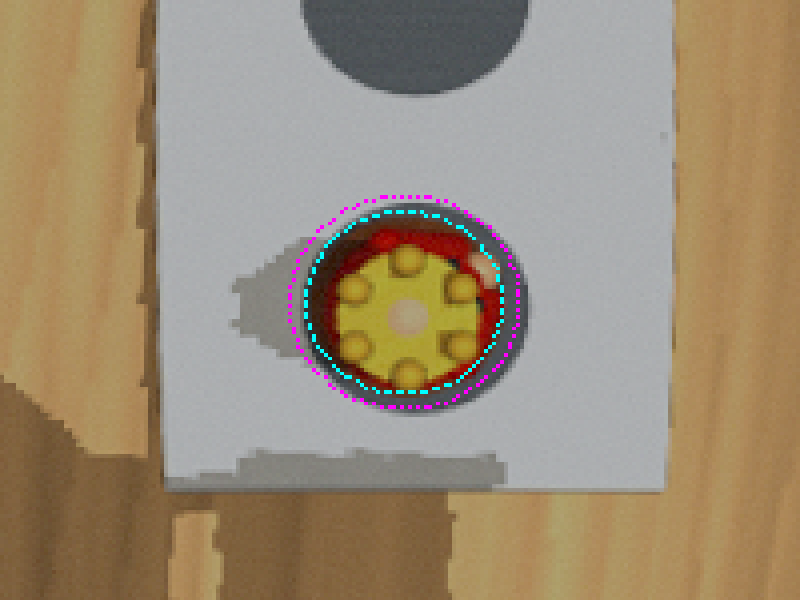

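The king stands upright. The spot centre is near (416,307) and the base near (404,302), about 2 mm to the -x side. I'll look at a clean enlargement.

```bash
python3 - <<'E'
import cv2
i=cv2.imread("pics/w3.png")[92:160,284:364]; cv2.imwrite("pics/w3c.png",cv2.convertScaleAbs(cv2.resize(i,(800,600) if 0 else None,fx=8.8,fy=8.8,interpolation=cv2.INTER_CUBIC),alpha=1.6))
E
```

```text
(no output)
```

View pics/w3c.png

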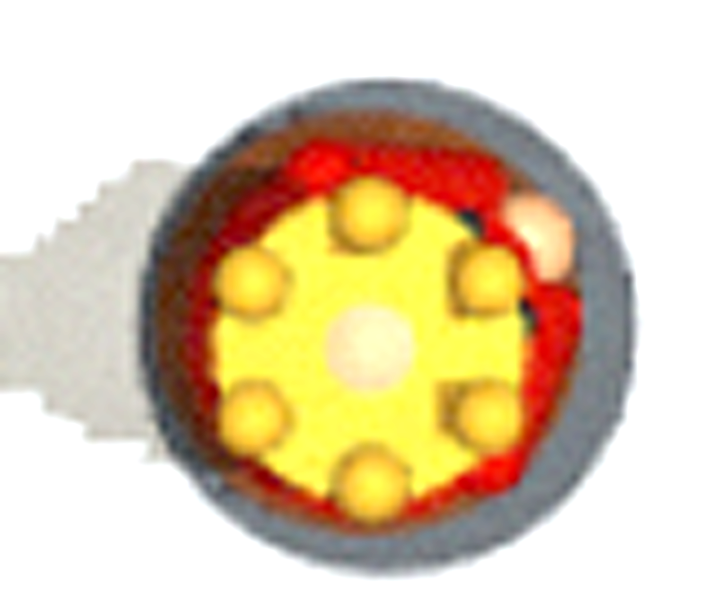

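The spot centre is at (388,327) and the base centre at (367,320), at 10.3 px/mm. The king is therefore off by (-2.0, +0.7) mm in the step frame. I'll regrip it and shift it, apply the same correction to the step pose, then move the woman.

```bash
cat >> h.py <<'E'
old=disp; disp=(loc(disp,2.0,-0.7),disp[1])
def regrip(frm,to):
    """lift a standing figurine slightly at world xy frm, move it to xy to"""
    z=ZP+22; env.move_l([*frm,210],rate=200); env.move_l([*frm,z],rate=90); set_gripper(20)
    env.move_l([*frm,z+4],rate=30); env.move_l([*to,z+4],rate=15); env.hold(.2)
    hit=env.move_l([*to,z-2],rate=10,f_stop=2.5); st=env.read_state(); print("hit",hit,st['tool_pos'][2]-z,st['tool_pos'][:2]-to)
    set_gripper(60); env.move_l([*to,210],rate=100)
E
python3 - <<'E'
from h import *
set_gripper(70)
regrip(loc(old,0,-108),loc(disp,0,-108))
pick_open=set_gripper(85)
env.move_l([*loc(disp,0,-108),270],rate=200)
pick(36); over(-36); place(-36)
env.move_l([*loc(disp,0,-130),210],rate=200)
img,p,T=wrist("w4")
u=to_pix(p,T,[*loc(disp,0,-72),30]).astype(int); print(u)
c=img[max(0,u[1]-75):u[1]+75,u[0]-70:u[0]+70]; cv2.imwrite("pics/w4o.png",cv2.convertScaleAbs(cv2.resize(c,None,fx=4,fy=4,interpolation=cv2.INTER_CUBIC),alpha=1.6))
E
```

```text
hit True 0.03853562582625614 [ 0.02 -0.01]
width 27.744984396343128 F [ 0.99 -0.45  0.65]
hit True dz -0.039506794205323104 dxy [-0.06  0.02] F [-0.87  0.26  5.07] w 27.541830551426212
t 31.3583
[324 137]
```

View pics/w4o.png

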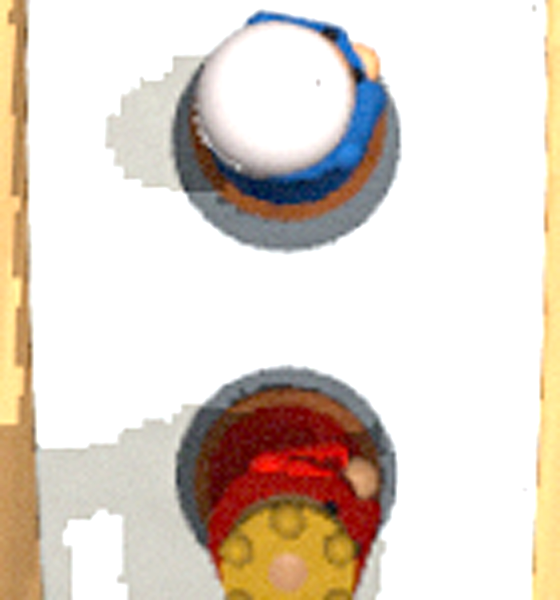

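The king and woman both look centred to about 1 mm, with spot centres at (287,465) and (287,140). I'll move the other two.

```bash
python3 - <<'E'
from h import *
set_gripper(85); env.move_l([*loc(disp,0,-130),270],rate=200)
pick(-36); over(36); place(36); set_gripper(85); env.move_l([*loc(disp,0,36),270],rate=200)
pick(-108); over(108); place(108)
env.move_l([*loc(disp,0,108),300],rate=200)
env.reach([*loc(disp,0,-73),300],down(disp[1]))
img,p,T=wrist("w5")
u=to_pix(p,T,[*loc(disp,0,0),30]).astype(int); print(u)
env.reach([*loc(disp,0,35),230],down(disp[1]))
img2,p,T=wrist("w6")
u2=to_pix(p,T,[*loc(disp,0,72),30]).astype(int); print(u2)
c=lambda i,u,h,w,f: cv2.convertScaleAbs(cv2.resize(i[max(0,u[1]-h):u[1]+h,u[0]-w:u[0]+w],None,fx=f,fy=f,interpolation=cv2.INTER_CUBIC),alpha=1.6)
cv2.imwrite("pics/w5o.png",c(img,u,140,60,2.1)); cv2.imwrite("pics/w6o.png",c(img2,u2,75,70,4))
cv2.imwrite("pics/scene1.png",viewer.camera("scene")); print(env.read_state()['time_s'])
E
```

```text
width 27.67730088692036 F [-0.07 -0.2  -0.76]
hit True dz -0.04941895190336254 dxy [-0.05  0.04] F [-0.35  0.3   4.86] w 27.61232468728379
t 43.375
width 27.400921169197602 F [ 0.3  -0.76 -0.61]
hit True dz -0.06805901783727109 dxy [-0.06  0.01] F [ 0.14 -0.37  5.39] w 27.687578556213023
t 53.525
[324 120]
[322 158]
55.6
```

View pics/w6o.png

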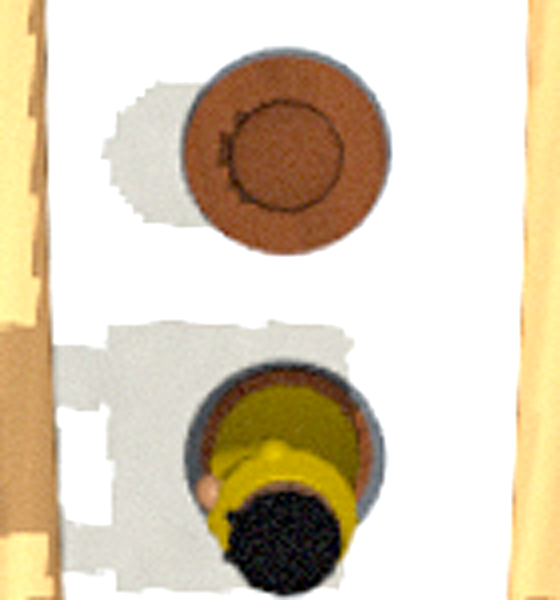

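View pics/scene1.png

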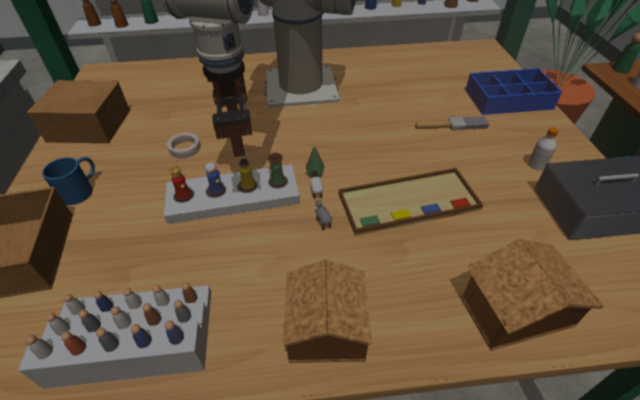

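View pics/w5o.png

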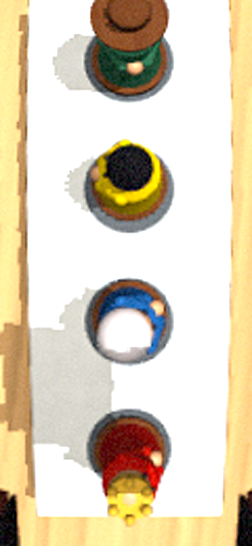

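All four stand upright in the right order: along +y they are red, blue, yellow, green. The spot rims show evenly around the bases, and the scenery hasn't moved. The gripper is clear at TCP z=230, so I'm handing in.

```bash
python3 -c "
from h import *
env.move_l([*loc(disp,0,35),300],rate=150); print(env.read_state()['time_s']); workorder.sign_off()"
```

```text
56.2167
the job is handed in; nothing more can be done
```

All four figurines now stand upright on the display step, one per dark spot, in the reverse of their tray order. From the robot's left to right that is shepherd, piper, woman, king. The job was handed in at 56 s of the 109 s allowed, and sign-off gives no verdict.

- **Setting down:** each figurine was lowered slowly until first contact, which read about 5–6 N at the wrist.
- **King:** my first placing was about 2 mm off its spot, because the step position from the fixed cameras was slightly out. I regripped the king, moved it, and used the corrected position for the other three.
- **Last checks:** the scene and wrist pictures show each figurine centred to about 1–1.5 mm. From above, the shepherd's hat hides most of its base, so I judged that one mainly from an oblique view. Nothing else in the scene appears to have moved, and no check failed.

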